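# Hold the base gauge on the marked spot of a canted ski

## Task

Take the blue dial gauge out of its wooden stand and hold its brass plunger on the green dot on the ski's base, with the gauge square to the canted base (not merely plumb) and pressed lightly, so that the plunger is about halfway in; the program finishes while you are still holding it there. Do not press hard, do not shift the ski, and leave the iron, the brush and the wax block where they are.

Things in the scene. Friction and masses are not known exactly. Their poses are not given: they have to be found in the camera images.
- gauge: Blue hand gauge, 200 g; starts upright in the stand, lifts straight out. Origin: centre of the underside of its square steel flange (46 x 46 x 6 mm); z up its axis. Above: blue handle block (see gauge_grip). A 42 mm dial, centred at z = 42 mm, stands out from the -x face to x = -28 mm. Below: steel nose, 18 mm in diameter, to z = -20 mm, then the brass plunger, 8 mm, to z = -34 mm.
- gauge_grip (a point): Best place to grip the gauge: on its axis, 42 mm above its origin. The handle block here is 36 mm (gauge x) by 28 mm (gauge y), from 6 to 66 mm above the origin; grip it across the 28 mm, along the gauge's y. A black cap, 20 mm in diameter, tops it, to 74 mm.
- gauge_tip (a point): Centre of the flat brass end of the gauge's plunger, the point that touches the ski: 34 mm below the gauge's origin when free; it goes up into the nose as the plunger is pressed.
- plunger (a joint): How far the plunger is pushed into the gauge: 0 free, 0.014 m fully in. A spring of 0.5 N per mm pushes it out, without preload: 3.5 N at the halfway 7 mm.
- stand: Heavy fixed wooden block, 70 x 70 x 50 mm high, with an upright 29 mm through hole in which the gauge's nose hangs; the gauge's flange lies on its top. Origin: centre of its underside.
- spot: Green dot of 20 mm diameter with a white rim of 32 mm, flat on the black base (upper face) of the ski, about 120 mm above the bench. Origin: its centre, on the base's surface, midway between the ski's edges. z: square to the base, outwards (up, leaning towards the robot by the ski's cant, 0.17 to 0.36 rad); y along the ski, x across it.
- ski: The ski, clamped base up in the vise and lying across in front of the robot; 80 mm wide near the dot, 14 mm thick, 1.6 m long, with thin steel edges. Origin: on the cant axis of the vise, 32 mm beneath the base's surface at mid-ski; axes as for the dot. The clamp holds the cant by friction, and firm pushes would turn it.
- iron: Bystander: waxing iron, plate 80 x 120 mm, with a blue loop handle, 96 mm high, 0.9 kg. Origin: centre of its underside.
- brush: Bystander: wooden brush with orange bristle block, 60 x 110 x 37 mm high. Origin: centre of its underside.
- wax: Bystander: yellow wax block, 40 x 80 x 25 mm high. Origin: centre of its underside.
Things that resemble listed ones, but are neither listed nor needed, are in the scene too. There is more than one size of the gauge; the job needs the largest. Of the things that look like the stand, the smaller one is meant.

How it is judged:
By the outcome, as a careful person would: the job done as asked, in the order asked, and still so for the second after the job is handed in, while the arm keeps its last pose, push and grip.
It also fails if it takes over 38 s, if anything falls off the work surface, if the arm or the gripper's body presses on something with over 40 N, if the wrist force passes 120 N, or if a joint passes its speed limit or range.

## Robot

A 6-joint arm with a two-finger parallel gripper is mounted at the origin on the work surface. World frame = base frame: x ahead of the robot, y to its left, z up, the work surface at z = 0. Lengths are in m, angles in rad, forces in N, time in s.
With the tool pointing down it reaches from about 0.375 to 0.9 m from the base axis. Payload 3.1 kg.
Tool frame: the origin (TCP) lies at the centre of the arm's flange, where the gripper is bolted on; the fingertips stand 182 mm ahead of it and the grasp point (between the pads) lies 164 mm ahead of it; z points along the fingers, y is the line along which they close (so a half turn about z gives the same grasp; the last joint's range is limited). The gripper opens to 87 mm and grips with 3 to 60 N. Pads are 19 mm wide; open, the fingers measure 117 mm over their backs; the gripper's body (75 mm by 190 mm) begins 51 mm behind the grasp point.
Start: joints at [0.953, 0.527, 1.433, -0, 1.181, -0.178], TCP at [0.266, 0.566, 0.405] pointing down, gripper open.
Joint ranges: [-3.08, 3.08], [-0.75, 2.2], [0.22, 2.44], [-1.43, 4.57], [0, 2.65], [-2.85, 2.85]. Speed limits (rad/s): [2.79, 2.79, 3.14, 3.14, 3.14, 3.14].

## Interface

Orientations are given as a unit quaternion [x, y, z, w].
In Python, from rig import * gives the robot as it stands.
- The arm moves only by the tool move_arm, never from a script. Its argument "commands" is a list that holds one entry, the list of rows, each a list of 6 numbers: the shift along the tool's x, y, z in units of 40 mm (1.0 is 40 mm), then the turn, a rotation vector about the tool's x, y, z in rad. A call has 1 to 12 rows; each row is the pose to reach, as a shift and turn from the pose commanded when the call began, along the tool's axes at that moment; what a row does not reach only later rows make up. A row lasts 1/8 s, in which the tool goes at most 62.5 mm and 10.7 degrees, less where a joint would pass 70% of its speed; a pose out of reach is approached as far as the arm can. A call with a gripper value outside its range is refused whole. "claw" is the closure, from -1 (fully open) to 1 (shut), so that 0 is half open, set as the call begins (left out, the last holds). The fingers move at their own pace and stop on an object; "squeeze" is the grip in N (left out, the last holds). Time passes only in rows, so rows that repeat a pose let the fingers close. It gives the time, the measured TCP pose, the force, the opening and the grip force at its end, in the units of the state.
- get_obs(): the state, without advancing time (a new reading comes with each control period).
- camera(name): name is "side" or "top"; returns a dict with "pixels" (480x640x3 uint8, blue, green, red), "range_z" (480x640 float32, m along the optical axis (not along the pixel's ray), 0 where there is no reading), "camera_matrix" (3x3 intrinsics, pixels), "extrinsics" (4x4, takes a point from world to camera coordinates). Camera axes: x right, y up, looking along -z (the intrinsics and any distortion apply to the point x, -y, -z); pixel columns grow to the right and rows downward; lengths in m; the calibration is good to about 2 mm. A picture is of the moment at which its call begins.
- hand_in(): hands the job in; it is judged then, once.
The state is a dict: "time": time; "q": joint angles; "joint_velocities": joint speeds; "joint_torque": joint torques, N m; "position": TCP position; "tool_rot": TCP orientation; "ft_force": force on the tool from outside, world axes, zero at the start; "moment": the same for the moment, N m; "grip_width": finger opening in m; "grip_force": force on a finger pad.
Only numpy, scipy, OpenCV 4.12 (cv2) and the standard library are available. Lean on these libraries where they do the work, as an engineer would, in place of code of your own. Each camera call takes 0.05 s, during which the arm holds its last target. There are 200 camera calls.

## Working session

There is one attempt and no reset: what is moved stays moved. The work goes in short steps, Python scripts to look and compute and a tool call to move; the robot and the scene stay as the last step left them, time stands still between calls to the robot, and variables do not carry over. Pictures are saved under pics/ and viewed, at most 10 in all, crops included, and the job is handed in when it is done.

Besides the shell and the picture viewer there is one more tool, called after "Request:" by a JSON object that holds its "method" and its "body", one argument or row to a line. move_arm: Moves the arm, as the interface text tells. Its arguments: {"type":"object","properties":{"commands":{"type":"array","items":{"type":"array","items":{"type":"array","items":{"type":"number"}}}},"claw":{"type":"number"},"squeeze":{"type":"number"}},"required":["commands"]}

```bash
mkdir -p pics; cat > h.py <<'E'
from rig import *
import numpy as np, cv2
from scipy.spatial.transform import Rotation as R
def snap(n,f):
    c=camera(n); np.savez('pics/%s.npz'%f,**c); cv2.imwrite('pics/%s.png'%f,c['pixels']); return c
def cloud(c):
    K=c['camera_matrix'];E=c['extrinsics'];z=c['range_z']
    v,u=np.mgrid[:480,:640]
    p=np.stack([(u-K[0,2])/K[0,0]*z,-(v-K[1,2])/K[1,1]*z,-z],-1)
    return (p-E[:3,3])@E[:3,:3]
def proj(c,P):
    K=c['camera_matrix'];E=c['extrinsics'];p=np.atleast_2d(P)@E[:3,:3].T+E[:3,3]
    return np.stack([K[0,0]*p[:,0]/-p[:,2]+K[0,2],K[1,1]*-p[:,1]/-p[:,2]+K[1,2]],-1)
E
python3 - <<'E'
from h import *
for n in('top','side'):
    c=snap(n,n+'0'); print([k for k in c]); print(c['camera_matrix'],c['extrinsics'])
o=get_obs();print(o)
E
```

```text
['pixels', 'range_z', 'camera_matrix', 'extrinsics']
[[477.34612767   0.         319.35461768]
 [  0.         477.34612767 235.8322593 ]
 [  0.           0.           1.        ]] [[-0.00635666 -0.99997299  0.0036884   0.07511075]
 [ 0.99642936 -0.0060235   0.08421545 -0.46550463]
 [-0.08419096  0.00421056  0.99644074 -1.14418757]
 [ 0.          0.          0.          1.        ]]
['pixels', 'range_z', 'camera_matrix', 'extrinsics']
[[473.42878431   0.         321.90946173]
 [  0.         473.42878431 238.55477231]
 [  0.           0.           1.        ]] [[ 0.69367426 -0.72019161  0.01183472 -0.2681236 ]
 [ 0.47961683  0.47409102  0.73838026 -0.34231358]
 [-0.53738601 -0.50651925  0.67428075 -0.99883395]
 [ 0.          0.          0.          1.        ]]
{'time': 0.1, 'q': array([ 9.52499877e-01,  5.28362110e-01,  1.43370539e+00, -5.27556947e-05,
        1.18140838e+00, -1.78502110e-01]), 'joint_velocities': array([-1.26581769e-05, -1.65864850e-03, -2.53798228e-03,  2.38183108e-04,
        2.29192380e-04, -3.86839714e-04]), 'joint_torque': array([-5.15244865e-04, -4.40987277e+01, -1.77151090e+01,  6.34186040e-02,
        5.33896952e-02, -5.11087057e-05]), 'position': array([0.26590695, 0.56529636, 0.40389786]), 'tool_rot': array([ 2.18119379e-01,  9.75921641e-01, -8.77334005e-04, -3.42810001e-04]), 'ft_force': array([-0.46009044,  0.83473143,  0.04290367]), 'moment': array([-0.02587789,  0.02185925,  0.0033568 ]), 'grip_force': 0.0, 'grip_width': 0.08724621195206535}
```

View pics/top0.png

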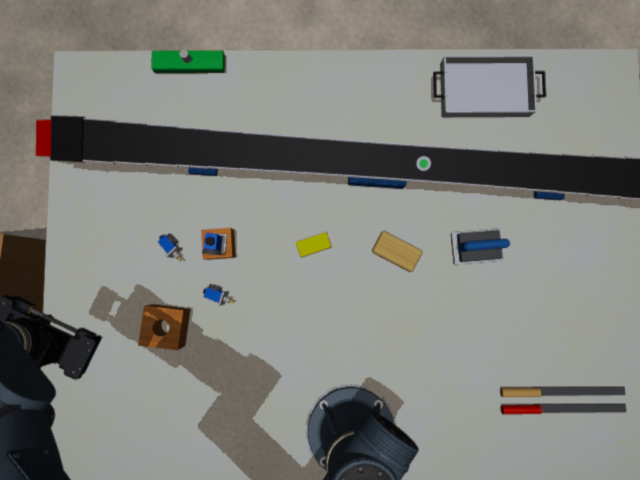

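View pics/side0.png

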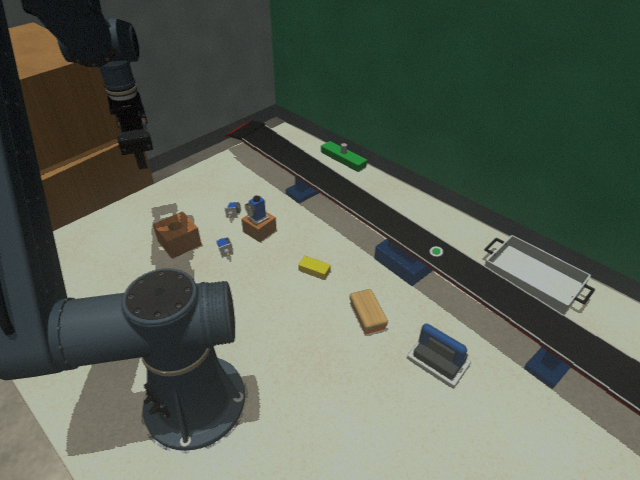

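The gauge stands in the small stand, at top (214,242) and side (258,210). The green dot is at top (424,163) and side (436,252). The two smaller gauges lie on the bench beside the stand, and the larger block with a hole is at top (165,327).

```bash
python3 - <<'E'
from h import *
t=dict(np.load('pics/top0.npz'));s=dict(np.load('pics/side0.npz'))
a=cv2.resize(t['pixels'][220:270,190:245],None,fx=7,fy=7,interpolation=cv2.INTER_CUBIC)
b=cv2.resize(s['pixels'][185:245,215:285],None,fx=6,fy=6,interpolation=cv2.INTER_CUBIC)
h=max(a.shape[0],b.shape[0]);im=np.zeros((h,a.shape[1]+b.shape[1],3),np.uint8)
im[:a.shape[0],:a.shape[1]]=a;im[:b.shape[0],a.shape[1]:]=b;cv2.imwrite('pics/crop1.png',im);print(im.shape)
for nm,c,box in(('top',t,(220,270,190,245)),('side',s,(185,245,215,300))):
    P=cloud(c);sub=P[box[0]:box[1],box[2]:box[3]];m=np.zeros((480,640),bool);m[box[0]:box[1],box[2]:box[3]]=1
    hsv=cv2.cvtColor(c['pixels'],cv2.COLOR_BGR2HSV)
    def st(name,mm):
        q=P[mm&m]
        if len(q)>3: print(nm,name,len(q),q.mean(0).round(4),q.min(0).round(4),q.max(0).round(4))
    for lo,hi in((.04,.06),(.053,.06),(.1,.119),(.119,.135)): st((lo,hi),(P[...,2]>lo)&(P[...,2]<hi))
    for lo,hi in((.04,.054),(.112,.119)):
        q=P[m&(P[...,2]>lo)&(P[...,2]<hi)]
        if len(q)>5: print(lo,cv2.minAreaRect((q[:,:2]*1000).astype(np.float32)))
    st('blue',(hsv[...,0]>100)&(hsv[...,0]<130)&(hsv[...,1]>120))
    # spot
    g=(hsv[...,0]>50)&(hsv[...,0]<90)&(hsv[...,1]>80)
    x0,y0=(424,163) if nm=='top' else (436,252)
    v,u=np.mgrid[:480,:640];near=(abs(u-x0)<14)&(abs(v-y0)<14)
    gg=g&near;uv=(u[gg].mean(),v[gg].mean());print(nm,'spot',gg.sum(),uv,P[gg].mean(0))
    # plane of ski base near spot
    pc=np.median(P[gg],0);mm=(np.abs(P[...,1]-pc[1])<.12)&(np.abs(P[...,0]-pc[0])<.03)&(P[...,2]>.08)&(P[...,2]<.16)
    q=P[mm]
    A=np.c_[q[:,:2],np.ones(len(q))];k=np.ones(len(q),bool)
    for _ in range(5):
        x=np.linalg.lstsq(A[k],q[k,2],rcond=None)[0];r=q[:,2]-A@x;k=abs(r)<max(.002,1.5*r[k].std())
    n=np.array([-x[0],-x[1],1]);n/=np.linalg.norm(n);print('n',n,'tilt',np.arccos(n[2]),k.sum(),r[k].std(),'z at spot',np.r_[pc[:2],1]@x)
E
```

```text
(360, 805, 3)
top (0.04, 0.06) 521 [0.4502 0.3081 0.0515] [0.4123 0.2794 0.0403] [0.4858 0.3536 0.0598]
top (0.053, 0.06) 153 [0.4506 0.3032 0.0555] [0.4123 0.2807 0.053 ] [0.4831 0.3494 0.0598]
top (0.1, 0.119) 227 [0.4395 0.3142 0.1128] [0.4192 0.2992 0.1001] [0.4659 0.3374 0.1189]
top (0.119, 0.135) 80 [0.4496 0.3159 0.124 ] [0.4363 0.3027 0.1191] [0.4654 0.3291 0.1296]
0.04 ((448.7710266113281, 316.118896484375), (70.52092742919922, 71.50242614746094), 3.4265880584716797)
0.112 ((443.83538818359375, 316.5256042480469), (27.609230041503906, 45.84073257446289), 84.43299865722656)
top blue 203 [0.4458 0.3101 0.115 ] [0.368  0.0771 0.0687] [0.4656 0.3303 1.179 ]
top spot 62 (np.float64(423.2741935483871), np.float64(163.1290322580645)) [ 0.61988636 -0.16216326  0.12362111]
n [-0.17467574  0.01334281  0.9845356 ] tilt 0.17609326821554236 1958 0.0010736395221198332 z at spot 0.12187335821205299
side (0.04, 0.06) 338 [0.4417 0.3047 0.0499] [0.4102 0.2784 0.0401] [0.6471 0.3595 0.0596]
side (0.053, 0.06) 84 [0.4412 0.3055 0.0556] [0.4171 0.2796 0.053 ] [0.4818 0.3453 0.0596]
side (0.1, 0.119) 154 [0.4369 0.3112 0.1107] [0.4147 0.2968 0.1005] [0.464  0.3356 0.1188]
side (0.119, 0.135) 35 [0.4479 0.316  0.1233] [0.4371 0.3066 0.1191] [0.4611 0.3277 0.1265]
0.04 ((529.6452026367188, 318.6311340332031), (237.2960205078125, 74.18184661865234), 1.8796559572219849)
0.112 ((443.070556640625, 313.41351318359375), (28.334640502929688, 43.31560516357422), 55.48029708862305)
side blue 173 [0.457  0.3485 0.0532] [-0.1866 -0.5367  0.0158] [0.6546 0.4635 0.9294]
side spot 40 (np.float64(435.75), np.float64(250.65)) [ 0.60184712 -0.17071411  0.14306844]
n [-0.18395693  0.01501127  0.98281967] tilt 0.1856326870541689 1372 0.0010512255495167355 z at spot 0.12224431801667276
```

View pics/crop1.png

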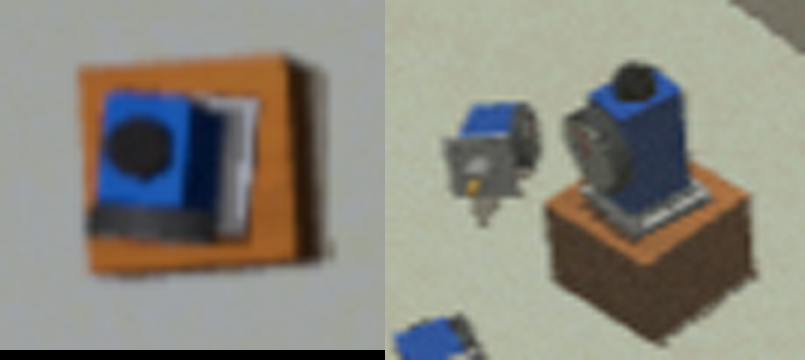

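The crop shows the dial facing the robot (gauge x ≈ world +x, yaw about -5°). The cap centre is at top ≈(210,241). Next I'll refine the dot and plane, and work out the first move.

```bash
cat >> h.py <<'E'
def ray(c,uv):
    K=c['camera_matrix'];E=c['extrinsics'];d=np.array([(uv[0]-K[0,2])/K[0,0],-(uv[1]-K[1,2])/K[1,1],-1.])@E[:3,:3]
    return -E[:3,3]@E[:3,:3],d/np.linalg.norm(d)
def tri(rs):
    A=sum(np.eye(3)-np.outer(d,d) for o,d in rs);b=sum((np.eye(3)-np.outer(d,d))@o for o,d in rs)
    x=np.linalg.solve(A,b);return x,[np.linalg.norm((np.eye(3)-np.outer(d,d))@(x-o)) for o,d in rs]
def atz(c,uv,z):
    o,d=ray(c,uv);return o+d*(z-o[2])/d[2]
def grot(yaw=None,zax=None,yax=None):
    "tool rotation for a gauge with z axis zax, y axis near yax"
    z=zax/np.linalg.norm(zax);y=yax-z*(yax@z);y/=np.linalg.norm(y);return np.c_[-np.cross(y,z),y,-z]
def rel(p,Rt,o=None,base=None):
    o=o or get_obs();p0,R0=base if base else (o['position'],R.from_quat(o['tool_rot']).as_matrix())
    return (R0.T@(p-p0)/.04).round(3),R.from_matrix(R0.T@Rt).as_rotvec().round(4)
E
python3 - <<'E'
from h import *
t=dict(np.load('pics/top0.npz'));s=dict(np.load('pics/side0.npz'))
print('spot',tri([ray(t,(423.3,163.1)),ray(s,(435.75,250.65))]))
print('cap',atz(t,(209.6,240.9),.124), atz(s,(215+632/6-.4,185+77/6-.4),.124),tri([ray(t,(209.6,240.9)),ray(s,(215+632/6-.4,185+77/6-.4))]))
for nm,c in(('top',t),('side',s)):
    P=cloud(c);ax=np.array([.083,1,0]);ax/=np.linalg.norm(ax);cr=np.array([ax[1],-ax[0],0])
    d=P-np.array([.62,-.163,.122]);al=d@ax;ac=d@cr
    for L in(.1,.2,.35):
        k=(abs(al)<L)&(abs(ac)<.034)&(abs(d[...,2])<.025);q=P[k]
        for _ in range(6):
            A=np.c_[q[:,:2],np.ones(len(q))];x=np.linalg.lstsq(A,q[:,2],rcond=None)[0];r=q[:,2]-A@x;q=q[abs(r)<max(.002,2*r.std())]
        n=np.array([-x[0],-x[1],1]);n/=np.linalg.norm(n);print(nm,L,len(q),n.round(4),np.arccos(n[2]).round(4),'z',np.r_[.62,-.163,1]@x)
    # ski edges
    k=(abs(al)<.3)&(abs(ac)<.06)&(abs(d[...,2])<.025);q=P[k];print(cv2.minAreaRect((q[:,:2]*1000).astype(np.float32)))
Rt=grot(zax=np.array([0,0,1.]),yax=np.array([.087,.996,0]))
o=get_obs()
for z in(.092+.164+.11,.092+.164): print(rel(np.array([.4496,.3155,z]),Rt,o))
E
```

```text
spot (array([ 0.61984893, -0.16214302,  0.12469302]), [np.float64(0.00020907946078501467), np.float64(0.00020907946078480027)])
cap [0.44733995 0.31575669 0.124     ] [0.57389694 0.19015911 0.124     ] (array([0.49712048, 0.23636994, 0.16028264]), [np.float64(0.08765929018091138), np.float64(0.08765929018091136)])
top 0.1 2403 [-0.1824  0.0128  0.9831] 0.1839 z 0.12189458709390992
top 0.2 4759 [-0.1787  0.0133  0.9838] 0.1802 z 0.12190662160032731
top 0.35 8317 [-0.1797  0.0135  0.9836] 0.1812 z 0.1218759089374175
((621.0101318359375, -163.11807250976562), (600.1932373046875, 86.1082763671875), 85.70413970947266)
side 0.1 1601 [-0.1824  0.0141  0.9831] 0.184 z 0.1219534543925809
side 0.2 3258 [-0.1809  0.0138  0.9834] 0.1825 z 0.12195794331514669
side 0.35 5857 [-0.1816  0.0143  0.9833] 0.1832 z 0.12196691981134457
((621.8760986328125, -163.20352172851562), (599.8474731445312, 89.29825592041016), 85.32701873779297)
(array([-6.814, -3.694,  0.952]), array([-0.0018, -0.0006, -0.3526]))
(array([-6.815, -3.689,  3.702]), array([-0.0018, -0.0006, -0.3526]))
```

Request:
{"method": "move_arm", "body": {
  "commands": [
    [[-6.82, -3.69, 0.95, 0, 0, -0.353], [-6.82, -3.69, 0.95, 0, 0, -0.353], [-6.82, -3.69, 0.95, 0, 0, -0.353], [-6.82, -3.69, 0.95, 0, 0, -0.353], [-6.82, -3.69, 0.95, 0, 0, -0.353], [-6.82, -3.69, 0.95, 0, 0, -0.353], [-6.82, -3.69, 0.95, 0, 0, -0.353], [-6.82, -3.69, 0.95, 0, 0, -0.353], [-6.82, -3.69, 0.95, 0, 0, -0.353]]
  ],
  "claw": -1,
  "squeeze": 25
}}

```text
time: 1.23
position: [0.4491, 0.3171, 0.3669]
tool_rot: [0.042, 0.999, 0.0, 0.0]
ft_force: [-0.0, 0.0, 0.9]
grip_width: 0.0869
grip_force: 0.0
```

```bash
python3 - <<'E'
from h import *
s=dict(np.load('pics/side0.npz'));t=dict(np.load('pics/top0.npz'))
print(tri([ray(t,(209.6,240.9)),ray(s,(255.8,197.4))]))
c=snap('side','side1');cv2.imwrite('pics/crop2.png',cv2.resize(c['pixels'][60:260,160:360],None,fx=3,fy=3,interpolation=cv2.INTER_CUBIC))
o=get_obs();Rt=grot(zax=np.array([0,0,1.]),yax=np.array([.087,.996,0]))
print(o['time'],o['position'],R.from_quat(o['tool_rot']).as_matrix().round(3).tolist(),o['ft_force'])
print(rel(np.array([.449,.3158,.092+.164]),Rt,o))
E
```

```text
(array([0.4472576 , 0.31544995, 0.1252965 ]), [np.float64(2.0213194318632018e-05), np.float64(2.0213194318758483e-05)])
1.275 [0.44919045 0.31694904 0.36691669] [[-0.996, 0.084, 0.0], [0.084, 0.996, 0.0], [-0.0, 0.0, -1.0]] [-0.38534048  0.30012738  0.23363473]
(array([ 0.003, -0.03 ,  2.773]), array([0.0002, 0.0001, 0.0026]))
```

View pics/crop2.png

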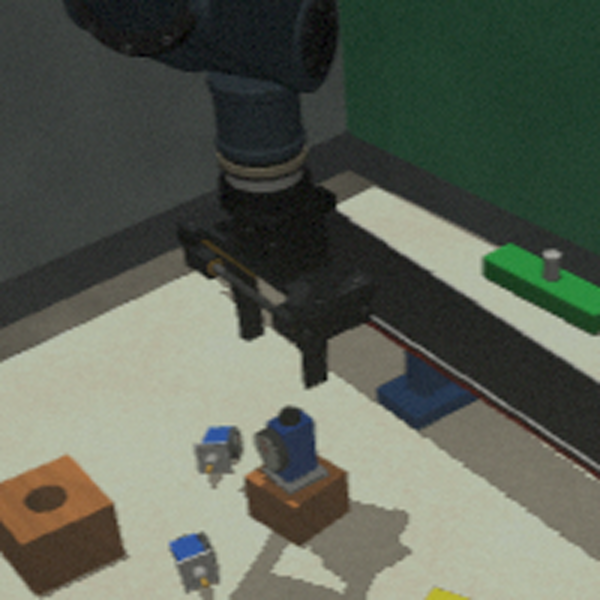

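The fingers are aligned astride the gauge, so I'll descend and close.

Request:
{"method": "move_arm", "body": {
  "commands": [
    [[0.03, -0.03, 0.8, 0, 0, 0], [0.03, -0.03, 1.6, 0, 0, 0], [0.03, -0.03, 2.3, 0, 0, 0], [0.03, -0.03, 2.77, 0, 0, 0], [0.03, -0.03, 2.77, 0, 0, 0], [0.03, -0.03, 2.77, 0, 0, 0]]
  ]
}}

```text
time: 2.02
position: [0.4488, 0.3153, 0.2566]
tool_rot: [0.043, 0.999, 0.0, 0.001]
ft_force: [-0.6, 0.4, 0.6]
grip_width: 0.0869
grip_force: 0.0
```

Request:
{"method": "move_arm", "body": {
  "commands": [
    [[0, 0, 0, 0, 0, 0], [0, 0, 0, 0, 0, 0], [0, 0, 0, 0, 0, 0], [0, 0, 0, 0, 0, 0], [0, 0, 0, 0, 0, 0], [0, 0, 0, 0, 0, 0], [0, 0, 0, 0, 0, 0], [0, 0, 0, 0, 0, 0]]
  ],
  "claw": 1,
  "squeeze": 25
}}

```text
time: 3.02
position: [0.4489, 0.3149, 0.2559]
tool_rot: [0.043, 0.999, 0.0, 0.0]
ft_force: [0.6, 0.8, -0.9]
grip_width: 0.0281
grip_force: 25.0
```

Request:
{"method": "move_arm", "body": {
  "commands": [
    [[0, 0, -0.3, 0, 0, 0], [0, 0, -0.8, 0, 0, 0], [0, 0, -1.6, 0, 0, 0], [0, 0, -2.6, 0, 0, 0], [0, 0, -3.5, 0, 0, 0], [0, 0, -4, 0, 0, 0], [0, 0, -4, 0, 0, 0], [0, 0, -4, 0, 0, 0]]
  ]
}}

```text
time: 4.03
position: [0.4481, 0.3144, 0.4151]
tool_rot: [0.043, 0.999, -0.001, -0.001]
ft_force: [-0.8, 0.1, -1.9]
grip_width: 0.0275
grip_force: 25.0
```

```bash
python3 - <<'E'
from h import *
c=snap('side','side2');cv2.imwrite('pics/crop3.png',cv2.resize(c['pixels'][60:220,180:340],None,fx=3.7,fy=3.7,interpolation=cv2.INTER_CUBIC))
o=get_obs()
n=np.array([-.181,.0137,.9833]);n/=np.linalg.norm(n);ax=np.array([.0,1,0])-n*n[1];ax=np.array([.079,1,0])
Rt=grot(zax=n,yax=ax);sp=np.array([.6199,-.1623,.122])
print(o['time'],o['position'],o['ft_force'],o['grip_width'])
for h in(.06,.03): print(rel(sp+n*(h+.034+.042+.164),Rt,o), sp+n*(h+.24))
E
```

```text
4.075 [0.44816548 0.31442093 0.41474689] [ 0.70890833 -0.39314939 -2.33022189] 0.02779530359494713
(array([ -3.949, -11.516,  -0.049]), array([-0.0028, -0.1852, -0.0079])) [ 0.56559532 -0.15818965  0.41701543]
(array([ -4.087, -11.514,   0.688]), array([-0.0028, -0.1852, -0.0079])) [ 0.57102579 -0.15860068  0.38751389]
```

View pics/crop3.png

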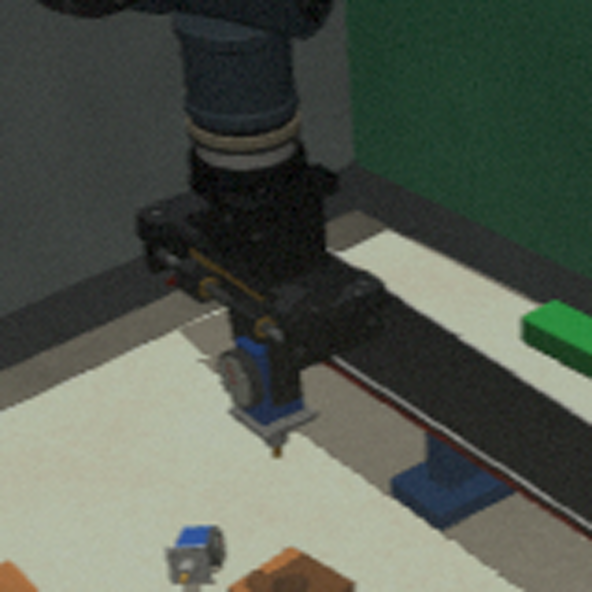

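The gauge is held upright, with the plunger tip at crop (277,452). Next I'll move above the dot, tilted to the base's normal.

Request:
{"method": "move_arm", "body": {
  "commands": [
    [[-0.4, -1.15, 0, 0, -0.02, 0], [-0.9, -2.5, 0, 0, -0.05, 0], [-1.35, -3.9, 0, 0, -0.08, 0], [-1.8, -5.3, -0.05, 0, -0.1, 0], [-2.3, -6.7, -0.05, 0, -0.13, 0], [-2.75, -8.1, -0.05, 0, -0.15, 0], [-3.25, -9.5, -0.05, -0.003, -0.17, -0.008], [-3.7, -10.7, -0.05, -0.003, -0.185, -0.008], [-3.95, -11.52, -0.05, -0.003, -0.185, -0.008], [-3.95, -11.52, -0.05, -0.003, -0.185, -0.008], [-3.95, -11.52, -0.05, -0.003, -0.185, -0.008]]
  ]
}}

```text
time: 5.45
position: [0.5656, -0.1576, 0.4164]
tool_rot: [0.039, 0.995, -0.001, 0.09]
ft_force: [0.3, 0.4, -2.7]
grip_width: 0.0276
grip_force: 25.0
```

```bash
cat > chk.py <<'E'
from h import *
import sys
n=np.array([-.181,.0137,.9833]);n/=np.linalg.norm(n)
Rt=grot(zax=n,yax=np.array([.079,1,0]));sp=np.array([.6199,-.1623,.122])
tag=sys.argv[1];hs=[float(a) for a in sys.argv[2:]]
for nm in('side','top'): 
    c=snap(nm,nm+tag);o=get_obs();Ra=R.from_quat(o['tool_rot']).as_matrix()
    tip=o['position']+Ra[:,2]*.24;print(nm,'tip est',tip.round(4),'px',proj(c,tip).round(1),'spot px',proj(c,sp).round(1))
print(o['time'],o['ft_force'].round(2),o['grip_width'],'axis err deg',np.degrees(np.arccos(-Ra[:,2]@n)),'rel tip along n, x, y mm',((tip-sp)@np.c_[n,-Rt[:,0],Rt[:,1]]*1000).round(2))
for h in hs: print(h,rel(sp+n*(h+.24),Rt,o))
a=cv2.resize(c['pixels'][110:210,370:470],None,fx=4,fy=4,interpolation=cv2.INTER_CUBIC)
s=np.load('pics/side%s.npz'%tag)['pixels'];b=cv2.resize(s[180:280,386:486],None,fx=4,fy=4,interpolation=cv2.INTER_CUBIC)
cv2.imwrite('pics/crop%s.png'%tag,np.hstack([a,b]))
E
python3 chk.py A .03 .008
```

```text
side tip est [ 0.609  -0.1596  0.1807] px [[436.3 235.4]] spot px [[435.5 251.5]]
top tip est [ 0.6093 -0.1594  0.1811] px [[428.  161.7]] spot px [[423.2 163.3]]
5.55 [ 0.22 -0.09 -2.62] 0.027633184837266057 axis err deg 0.17610639143522624 rel tip along n, x, y mm [60.1   0.08  2.11]
0.03 (array([ 0.002, -0.037,  0.752]), array([0.0031, 0.0001, 0.0008]))
0.008 (array([ 0.002, -0.038,  1.302]), array([0.0031, 0.0001, 0.0008]))
```

View pics/cropA.png

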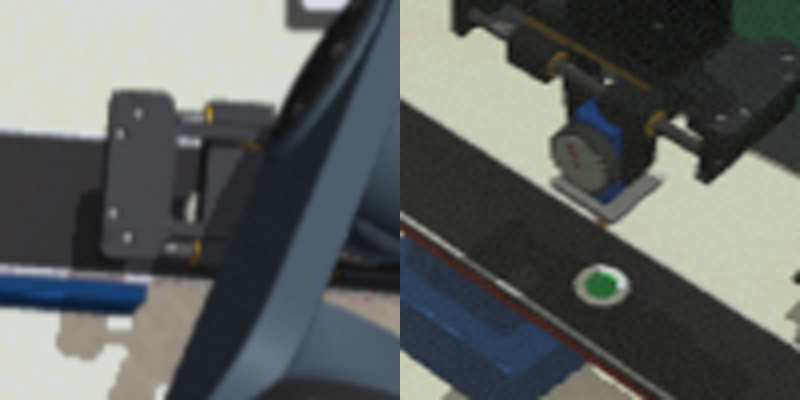

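In the side crop, the tip at about (600,222) is px (436.4,235.4), which matches the prediction of (436.3,235.4). The dot sits directly below it. I'll descend to about 8 mm.

Request:
{"method": "move_arm", "body": {
  "commands": [
    [[0, -0.05, 0.4, 0.003, 0, 0], [0, -0.05, 0.8, 0.003, 0, 0], [0, -0.05, 1.1, 0.003, 0, 0], [0, -0.05, 1.3, 0.003, 0, 0], [0, -0.05, 1.3, 0.003, 0, 0], [0, -0.05, 1.3, 0.003, 0, 0]]
  ]
}}

```text
time: 6.3
position: [0.5758, -0.1608, 0.3672]
tool_rot: [0.039, 0.995, -0.004, 0.093]
ft_force: [1.6, 0.7, -2.2]
grip_width: 0.0284
grip_force: 25.0
```

```bash
python3 chk.py B 0 -.007; python3 -c "
import cv2
s=cv2.imread('pics/sideB.png');cv2.imwrite('pics/B2.png',cv2.resize(s[215:275,400:470],None,fx=8,fy=8,interpolation=cv2.INTER_CUBIC))"
```

```text
side tip est [ 0.62   -0.1646  0.1315] px [[437.  249.1]] spot px [[435.5 251.5]]
top tip est [ 0.62   -0.1646  0.1316] px [[425.1 162.2]] spot px [[423.2 163.3]]
6.4 [ 0.54 -0.25 -2.44] 0.028189387990379296 axis err deg 0.2342420834350525 rel tip along n, x, y mm [ 9.39  2.02 -2.26]
0.0 (array([0.029, 0.046, 0.234]), array([-0.0019,  0.0036, -0.0001]))
-0.007 (array([0.03 , 0.046, 0.409]), array([-0.0019,  0.0036, -0.0001]))
```

View pics/B2.png

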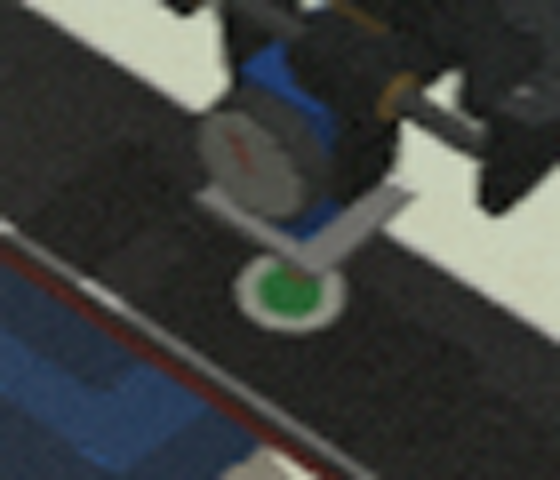

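The tip is at crop (295,273), just above the dot, and agrees with the kinematics. I'll correct about 2 mm sideways and go in gently.

Request:
{"method": "move_arm", "body": {
  "commands": [
    [[0.03, 0.04, 0, 0, 0, 0], [0.03, 0.04, 0.1, 0, 0, 0], [0.03, 0.04, 0.2, 0, 0, 0], [0.03, 0.04, 0.32, 0, 0, 0], [0.03, 0.04, 0.32, 0, 0, 0], [0.03, 0.04, 0.32, 0, 0, 0]]
  ]
}}

```text
time: 7.15
position: [0.5769, -0.1592, 0.3541]
tool_rot: [0.039, 0.995, -0.004, 0.092]
ft_force: [-0.3, 0.4, -0.9]
grip_width: 0.0278
grip_force: 25.0
```

```bash
python3 chk.py C -.007; python3 - <<'E'
from h import *
f=[]
for _ in range(6): camera('side');o=get_obs();f.append(np.r_[o['ft_force'],o['position']])
print(np.mean(f,0).round(4),np.std(f,0).round(4))
E
```

```text
side tip est [ 0.6209 -0.1628  0.1182] px [[435.7 252.5]] spot px [[435.5 251.5]]
top tip est [ 0.6209 -0.1628  0.1183] px [[423.  163.3]] spot px [[423.2 163.3]]
7.25 [-0.94  0.35 -0.7 ] 0.02803520832490043 axis err deg 0.15873423120308414 rel tip along n, x, y mm [-3.85  0.3  -0.45]
-0.007 (array([-0.007,  0.003,  0.079]), array([-0.0013,  0.0024, -0.0001]))
[-0.6539  0.0547 -0.5708  0.5769 -0.1591  0.3541] [0.4589 0.3751 0.3974 0.     0.     0.    ]
```

The force is about 1.8 N at 3.85 mm nominal depth, which matches the spring. I'll go 3.2 mm further.

Request:
{"method": "move_arm", "body": {
  "commands": [
    [[0, 0, 0.04, 0, 0, 0], [0, 0, 0.08, 0, 0, 0], [0, 0, 0.08, 0, 0, 0], [0, 0, 0.08, 0, 0, 0], [0, 0, 0.08, 0, 0, 0]]
  ]
}}

```text
time: 8.18
position: [0.5775, -0.1592, 0.351]
tool_rot: [0.039, 0.995, -0.004, 0.092]
ft_force: [-0.9, 1.3, 1.0]
grip_width: 0.0278
grip_force: 25.0
```

```bash
python3 chk.py D -.007; python3 - <<'E'
from h import *
f=[]
for _ in range(12): c=camera('side');o=get_obs();f.append(np.r_[o['ft_force'],o['position']])
print(np.mean(f,0).round(4),np.std(f,0).round(4))
P=cloud(c);d=P-np.array([.62,-.163,.122]);ax=np.array([.079,.9969,0]);cr=np.array([.9969,-.079,0])
al=d@ax;ac=d@cr;k=(abs(al)<.35)&(abs(ac)<.034)&(abs(d[...,2])<.025);q=P[k]
for _ in range(6):
    A=np.c_[q[:,:2],np.ones(len(q))];x=np.linalg.lstsq(A,q[:,2],rcond=None)[0];r=q[:,2]-A@x;q=q[abs(r)<max(.002,2*r.std())]
n=np.array([-x[0],-x[1],1]);print(n/np.linalg.norm(n))
b=cv2.resize(c['pixels'][215:275,400:470],None,fx=8,fy=8,interpolation=cv2.INTER_CUBIC);cv2.imwrite('pics/D2.png',b)
E
```

```text
side tip est [ 0.6215 -0.1629  0.115 ] px [[435.6 253.3]] spot px [[435.5 251.5]]
top tip est [ 0.6215 -0.1629  0.115 ] px [[422.7 163.3]] spot px [[423.2 163.3]]
8.275 [-0.4   1.17  0.72] 0.02759396396710366 axis err deg 0.1624365353518592 rel tip along n, x, y mm [-7.13  0.32 -0.47]
-0.007 (array([-0.007,  0.004, -0.003]), array([-0.0014,  0.0025, -0.0001]))
[-1.0927  0.3474  0.8652  0.5775 -0.1592  0.3509] [0.5596 0.4006 0.4278 0.     0.     0.    ]
[-0.18238869  0.01469784  0.98311665]
```

View pics/D2.png

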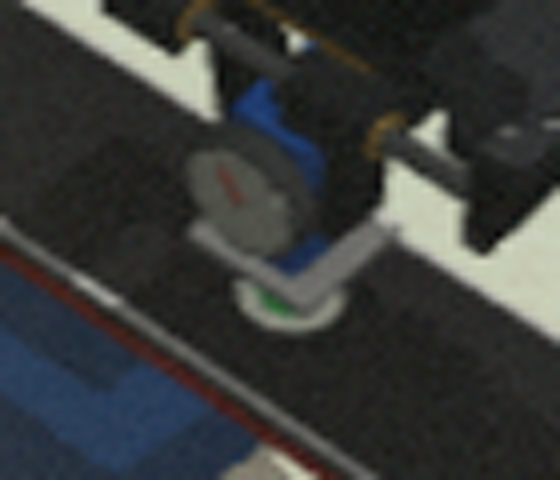

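The normal force is about 3.3 N (roughly 6.7 mm), the axis error is about 0.2°, and the tip is on the dot. The ski's normal is unchanged, so I'm handing in.

```bash
python3 -c "
from rig import *
print(hand_in())"
```

```text
the job is handed in; nothing more can be done
None
```

The job is handed in: the blue gauge is held square to the canted base, within about 0.2° by the arm's pose, with its plunger on the green dot and about half in (roughly 3.3 N); the ski's cant measured unchanged, and I kept clear of the iron, brush and wax.

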